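# Lay the standing food box down and push it home

## Robot

A 7-joint arm with a two-finger parallel gripper is mounted at the origin on the work surface. World frame = base frame: x ahead of the robot, y to its left, z up, the work surface at z = 0. Lengths are in m, angles in rad, forces in N, time in s.
With the tool pointing down it reaches from about 0.425 to 0.875 m from the base axis. Payload 8.4 kg.
Tool frame: the origin (TCP) lies midway between the tips of the shut fingers; the grasp point (between the pads) lies 19 mm behind it; z points along the fingers, y is the line along which they close (so a half turn about z gives the same grasp; the last joint's range is limited). The gripper opens to 85 mm and grips with 20 to 120 N. Pads are 22 mm wide; open, the fingers measure 114 mm over their backs; the gripper's body (76 mm by 85 mm) begins 54 mm behind the grasp point. The pads swing forward as they close: fully open they stand 13 mm farther back than shut.
Start: joints at [-0.099, 0.333, 0.04, 1.465, -0.013, 1.343, -0.059], TCP at [0.65, -0, 0.231] pointing down, gripper open.
Joint ranges: [-2.58, 2.58], [-0.38, 2.09], [-1.3, 1.39], [0.25, 2.4], [-1.5, 4.64], [0.08, 2.09], [-2.65, 2.65]. Speed limits (rad/s): [2.22, 2.22, 2.79, 2.79, 3.14, 3.14, 3.14].

## Interface

Orientations are given as a unit quaternion [w, x, y, z].
In Python, from station import arm, vision gives the robot as it stands. The module is installed in compiled form; this text tells all that it offers.
- The arm moves only by the tool carry_out, never from a script. Its argument "targets" is a list of rows, each an object with "hand": the finger opening in cm, from 0 to 8.54; "slide": the shift along the tool's x, y, z in cm, a list of three; "roll": the turn about the tool's z in rad. In form: [{"hand": hand, "slide": [x, y, z], "roll": roll}, ...]. A call has 1 to 12 rows; each row is the pose to reach, as a shift and turn from the pose commanded when the call began, along the tool's axes at that moment; what a row does not reach only later rows make up. A row lasts 1/8 s, in which the tool goes at most 62.5 mm and 10.7 degrees, less where a joint would pass 70% of its speed; a pose out of reach is approached as far as the arm can. A call with a gripper value outside its range is refused whole. The fingers move at their own pace and stop on an object; the grip force is fixed at half the most. Time passes only in rows, so rows that repeat a pose let the fingers close. It gives the time, the measured TCP pose, the force, the opening and the grip force at its end, in the units of the state.
- arm.state(): the state, without advancing time (a new reading comes with each control period).
- vision.grab_frame(name): name is "scene" or "side" or "wrist"; returns a dict with "image" (420x560x3 uint8, blue, green, red), "range_z" (420x560 float32, m along the optical axis (not along the pixel's ray), 0 where there is no reading), "fx", "fy", "cx", "cy" (pixels), "rvec" (rotation vector, rad) and "tvec" (3), from world to camera coordinates, as OpenCV has them. Camera axes: x right, y down, z forward; pixel columns grow to the right and rows downward; lengths in m; the calibration is good to about 2 mm. The wrist camera is an equidistant fisheye: a pixel r from the principal point sees the ray r / f radians off the axis. A picture is of the moment at which its call begins.
- arm.finish_job(): hands the job in; it is judged then, once.
The state is a dict: "time_s": time; "q": joint angles; "dq": joint speeds; "tau": joint torques, N m; "position": TCP position; "tcp_rot": TCP orientation; "force": force on the tool from outside, world axes, zero at the start; "ft_torque": the same for the moment, N m; "finger_gap": finger opening in m; "finger_force": force on a finger pad.
Only numpy, scipy, OpenCV 4.12 (cv2) and the standard library are available. Lean on these libraries where they do the work, as an engineer would, in place of code of your own. Each camera call takes 0.05 s, during which the arm holds its last target. There are 200 camera calls.

## Task

The yellow food box is standing on end. Without gripping or lifting it, push it over towards the blue batten so that it lies flat with its white label up, then push it along the table until its whole far end sits flush against the batten, next to the yellow box already lying there. Leave everything else where it stands, and finish clear of the boxes.

Things in the scene. Friction and masses are not known exactly. Their poses are not given: they have to be found in the camera images.
- food_box: Yellow carton, rigid, 350 g, 50 (x) x 100 (y) x 150 mm (z), standing on end at first. Origin: centre of its foot end. z runs along its length, up while it stands; x points from the face with the white, red-banded label (at x = -25 mm) to the plain face, roughly towards the batten. Laid down rightly, x points down, z to the batten, and the origin is 25 mm above the table.
- end_left (a point): Point on the top end face of the yellow box (the end that goes against the batten), at the middle of its 50 mm thickness, on the +y edge: 150 mm along z and 50 mm along +y from the box's origin. Its axes are the box's.
- end_right (a point): The same on the -y edge: 150 mm along z and 50 mm along -y from the box's origin.
- batten: Fixed blue bar, 35 mm high, 30 thick, 340 long. Origin: at table height on its near face, which looks at the yellow box; x points into the bar, away from the box; y runs along it, the bar reaching from y = -220 to +120 mm; free place: y = -100 to +110. The standing box is 220 to 300 mm off the face, turned up to 0.2 rad to it; laid down, it has about 45 to 120 mm to go.
- laid_box: Yellow box already laid down, loose, leave alone: 150 (x) x 100 (y) x 50 mm, lying with its label up and one end 5 mm or less from the batten at about y = -165 mm of the batten. Origin: centre of its underside.
- can_near: Food can, blue band, loose, leave alone: 74 mm across, 110 mm high, standing about 150 mm to the -y side of the standing yellow box. Origin: centre of its underside.
- can_b: The same, standing behind the batten. Origin: centre of its underside.
- can_c: The same with an orange band, standing behind the batten. Origin: centre of its underside.
- tin: Flat tin, green band, loose, leave alone: 84 mm across, 40 mm high, about 140 mm to the +y side of the standing yellow box. Origin: centre of its underside.
- blue_box: Blue carton standing on the right, loose, leave alone: 60 x 110 x 170 mm high. Origin: centre of its underside.
- water: Water bottle standing on the left, loose, leave alone: 64 mm across, 200 mm high. Origin: centre of its underside.

How it is judged:
On the way, in this order (a step that is already met when the one before it is completed fails the run):
1. the yellow box lies flat, label up (angle between food_box's own x axis and vertical above 3.05 rad and height (world z) of food_box below 0.032 m), for 0.1 s.
2. its far end is flush against the batten (all of step 1 and x of each of end_left, end_right in the frame of batten above -0.006 m and y of end_left in the frame of batten between -0.122 and 0.122 m and y of end_right in the frame of batten between -0.122 and 0.122 m), for 0.2 s.
At the end, for the whole second after the job is handed in: The yellow box lies flat on the table (within about 5 degrees), label up, at rest, both edges of its far end within 6 mm of the batten's near face and wholly in the free place (within 122 mm of the batten's origin along it); nothing else moved more than 20 mm or tipped, and the box was never lifted (all of step 2 and linear speed of food_box below 0.02 m/s); the robot touches nothing.
It fails at once if the yellow box is lifted clear of the table (height (world z) of food_box above 0.065 m or (angle between food_box's own z axis and vertical below 0.3 rad and height (world z) of food_box above 0.035 m) or (angle between food_box's own x axis and vertical above 2.9 rad and height (world z) of food_box above 0.045 m)).
It fails at once if the box already laid down is moved more than 20 mm or tipped (distance of laid_box from where it was at the start of the episode above 0.02 m or angle between laid_box's own z axis and vertical above 0.3 rad).
It fails at once if a can or the tin is moved more than 20 mm or tipped (distance of any of can_near, can_b, can_c, tin from where it was at the start of the episode above 0.02 m or angle between any of can_near, can_b, can_c, tin's own z axis and vertical above 0.3 rad).
It fails at once if the blue box or the bottle is moved more than 20 mm or tipped (distance of any of blue_box, water from where it was at the start of the episode above 0.02 m or angle between any of blue_box, water's own z axis and vertical above 0.3 rad).
It also fails if it takes over 56 s, if anything falls off the work surface, if the arm or the gripper's body presses on something with over 40 N, if the wrist force passes 120 N, or if a joint passes its speed limit or range.

## Working session

There is one attempt and no reset: what is moved stays moved. The work goes in short steps, Python scripts to look and compute and a tool call to move; the robot and the scene stay as the last step left them, time stands still between calls to the robot, and variables do not carry over. Pictures are saved under pics/ and viewed, at most 10 in all, crops included, and the job is handed in when it is done.

Besides the shell and the picture viewer there is one more tool, called after "Emit:" by a JSON object that holds its "method" and its "body", one argument or row to a line. carry_out: Moves the arm, as the interface text tells. Its arguments: {"type":"object","properties":{"targets":{"type":"array"}},"required":["targets"]}

```bash
mkdir -p pics; cat > h.py <<'E'
import numpy as np, cv2
from station import arm, vision
def grab(n):
    f=vision.grab_frame(n); R=cv2.Rodrigues(np.array(f["rvec"],float))[0]; t=np.array(f["tvec"],float).ravel()
    z=f["range_z"]; v,u=np.indices(z.shape)
    P=np.stack([(u-f["cx"])/f["fx"]*z,(v-f["cy"])/f["fy"]*z,z],-1)
    W=(P-t)@R; W[z==0]=np.nan
    return f,W
E
python3 - <<'E'
from h import *
s=arm.state(); print(s["position"],s["tcp_rot"],s["time_s"])
for n in("scene","side"):
    f,W=grab(n); cv2.imwrite(f"pics/{n}0.png",f["image"]); np.save(n+"W.npy",W); np.save(n+"I.npy",f["image"])
E
```

```text
[6.49524110e-01 5.34290833e-06 2.30407419e-01] [-5.53913351e-04  7.07092032e-01  7.07121049e-01 -6.11497470e-04] 0.0
```

View pics/scene0.png

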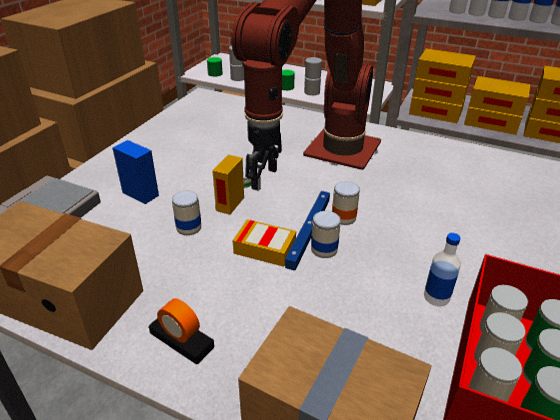

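View pics/side0.png

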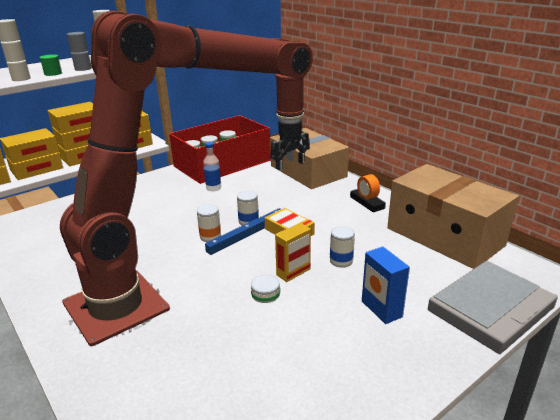

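The scene view has the standing box at about (229,185), the laid box at (265,242), the batten from (325,197) to (291,262), the near can at (187,212), and the tin hidden at about (245,182). The side view has the standing box at (293,250), its label facing the camera and away from the batten, and the tin at (265,288).

```bash
cat > m.py <<'E'
from h import *
def comp(P,I,name,mask):
    Q=P[mask]; Q=Q[np.isfinite(Q).all(1)]; return Q
def rect(Q):
    r=cv2.minAreaRect((Q[:,:2]*1000).astype(np.float32)); return np.round(r[0],1),np.round(r[1],1),round(r[2],1)
W={n:np.load(n+"W.npy") for n in("scene","side")}; I={n:np.load(n+"I.npy") for n in W}
for n in W:
    w=W[n]; hsv=cv2.cvtColor(I[n],cv2.COLOR_BGR2HSV)
    inr=(w[...,0]>.2)&(w[...,0]<1.1)&(np.abs(w[...,1])<.6)
    tops={"foodtop":(.143,.157),"lowtop(50)":(.044,.056),"can(110)":(.105,.115),"batten(35)":(.031,.0385),"blue(170)":(.164,.176)}
    for k,(a,b) in tops.items():
        m=(inr&(w[...,2]>a)&(w[...,2]<b)).astype(np.uint8)
        if k[0]=='f' or k[0]=='l' : m&=1
        if k[:6]=="batten": m&=((hsv[...,0]>100)&(hsv[...,0]<125)&(hsv[...,1]>150)).astype(np.uint8)
        c,l,st,ce=cv2.connectedComponentsWithStats(m)
        for i in range(1,c):
            if st[i,4]>40: print(n,k,st[i,4],ce[i].round(),*rect(w[l==i]))
E
python3 m.py
```

```text
scene foodtop 150 [134. 159.] [ 595.1 -484.8] [ 55.6 124.4] 17.1
scene foodtop 370 [227. 165.] [ 490.4 -201.3] [107.   51.6] 1.4
scene foodtop 310 [106. 274.] [1005.9 -210.4] [188.1   6.4] 3.0
scene foodtop 123 [448. 256.] [619.2 459.5] [39.7 28.3] 84.3
scene foodtop 143 [500. 263.] [594.2 570.5] [ 7.4 58.9] 0.0
scene foodtop 217 [476. 396.] [968.5 566.3] [66.4 14.1] 79.8
scene lowtop(50) 120 [139. 187.] [ 594.4 -484.7] [ 56.7 122.5] 18.9
scene lowtop(50) 89 [229. 197.] [ 500.5 -181.8] [ 45.7 109.5] 66.8
scene lowtop(50) 233 [ 79. 202.] [ 730.  -585.3] [ 28.9 142.2] 89.9
scene lowtop(50) 87 [343. 210.] [424.3 148.5] [35.7 74.9] 13.4
scene lowtop(50) 88 [187. 221.] [ 667.7 -241.5] [30.8 71.7] 32.3
scene lowtop(50) 1338 [265. 236.] [635.3  -9. ] [108.4 150.9] 4.7
scene lowtop(50) 97 [324. 243.] [584.7 147. ] [35.  74.6] 15.1
scene lowtop(50) 222 [115. 305.] [1004.9 -210.5] [189.1   7.1] 3.1
scene lowtop(50) 107 [438. 290.] [631.5 460.6] [27.5 63.2] 1.4
scene lowtop(50) 41 [485. 292.] [594.  562.6] [23.3  5.2] 85.7
scene lowtop(50) 81 [176. 333.] [1015.9  -35.2] [34.3 89.1] 14.8
scene l
[... 2580 characters left out ...]
5
side can(110) 64 [370. 179.] [997.8 -45.5] [53.7 47.8] 72.0
side can(110) 172 [247. 196.] [560.8 138.7] [76.1 71.4] 53.6
side can(110) 318 [450. 223.] [ 935.9 -416.4] [153.  375.3] 28.9
side can(110) 206 [207. 210.] [402.  141.6] [78.6 68.9] 37.6
side can(110) 264 [343. 232.] [ 643.9 -255.6] [74.7 71. ] 44.3
side can(110) 103 [293. 247.] [ 480.1 -221.9] [ 45.4 108.7] 66.2
side can(110) 136 [385. 284.] [ 544.1 -499.2] [ 54.3 122.7] 17.4
side batten(35) 321 [236. 230.] [460.1  99.8] [249.5  98.3] 5.4
side batten(35) 81 [380. 306.] [ 539.6 -494.4] [ 34.6 107.9] 7.1
side blue(170) 419 [452. 206.] [ 938.8 -418.6] [154.  375.5] 29.9
side blue(170) 641 [387. 260.] [ 567.8 -491.3] [114.  64.] 79.0
```

Emit:
{"method": "carry_out", "body": {
  "targets": [
    {"hand": 5, "slide": [-5, -2.7, 0], "roll": -0.08},
    {"hand": 5, "slide": [-10, -5.4, 0], "roll": -0.08},
    {"hand": 5, "slide": [-15, -8.1, 0], "roll": -0.08},
    {"hand": 5, "slide": [-20, -10.8, 0], "roll": -0.08},
    {"hand": 5, "slide": [-25, -13.5, 0], "roll": -0.08},
    {"hand": 5, "slide": [-28.5, -15.4, 0], "roll": -0.08},
    {"hand": 5, "slide": [-28.5, -15.4, 0], "roll": -0.08},
    {"hand": 5, "slide": [-28.5, -15.4, 4], "roll": -0.08},
    {"hand": 5, "slide": [-28.5, -15.4, 8], "roll": -0.08},
    {"hand": 5, "slide": [-28.5, -15.4, 12], "roll": -0.08},
    {"hand": 5, "slide": [-28.5, -15.4, 12], "roll": -0.08},
    {"hand": 5, "slide": [-28.5, -15.4, 12], "roll": -0.08}
  ]
}}

```text
time_s: 1.6
position: [0.4969, -0.2849, 0.1127]
tcp_rot: [0.001, 0.678, 0.735, 0.0]
force: [0.3, 0.2, -0.3]
finger_gap: 0.05
finger_force: 0.0
```

Emit:
{"method": "carry_out", "body": {
  "targets": [
    {"hand": 5, "slide": [2, 0, 0], "roll": 0},
    {"hand": 5, "slide": [3, 0, 0], "roll": 0},
    {"hand": 5, "slide": [4, 0, 0], "roll": 0},
    {"hand": 5, "slide": [4.7, 0, 0], "roll": 0},
    {"hand": 5, "slide": [5.4, 0, 0], "roll": 0},
    {"hand": 5, "slide": [6.1, 0, 0], "roll": 0},
    {"hand": 5, "slide": [6.8, 0, 0], "roll": 0},
    {"hand": 5, "slide": [7.4, 0, 0], "roll": 0},
    {"hand": 5, "slide": [7.4, 0, 0], "roll": 0}
  ]
}}

```text
time_s: 2.72
position: [0.49, -0.2106, 0.1112]
tcp_rot: [-0.0, 0.678, 0.735, 0.0]
force: [-0.2, -0.4, -0.2]
finger_gap: 0.0496
finger_force: 0.0
```

```bash
python3 - <<'E'
from h import *
f,W=grab("side"); cv2.imwrite("pics/s1.png",f["image"]); print(arm.state()["force"])
E
```

```text
[ 0.26344683 -0.44488269 -0.24352765]
```

View pics/s1.png

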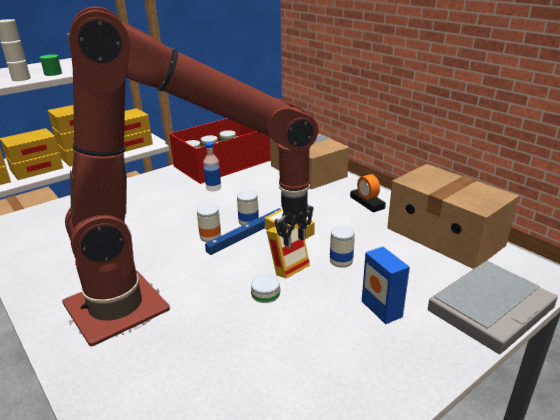

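The side view shows the box at about (290,250), leaning towards the batten with its foot still in place. It is tipping, not sliding, so I'll keep pushing.

Emit:
{"method": "carry_out", "body": {
  "targets": [
    {"hand": 5, "slide": [0.6, 0, 0], "roll": 0},
    {"hand": 5, "slide": [1.2, 0, 0], "roll": 0},
    {"hand": 5, "slide": [1.8, 0, 0], "roll": 0},
    {"hand": 5, "slide": [2.4, 0, 0], "roll": 0},
    {"hand": 5, "slide": [3, 0, 0], "roll": 0},
    {"hand": 5, "slide": [3.6, 0, 0], "roll": 0},
    {"hand": 5, "slide": [3.6, 0, 0], "roll": 0},
    {"hand": 5, "slide": [3.6, 0, 0], "roll": 0},
    {"hand": 5, "slide": [3.6, 0, 0], "roll": 0}
  ]
}}

```text
time_s: 3.9
position: [0.4872, -0.1756, 0.1113]
tcp_rot: [0.0, 0.678, 0.735, -0.0]
force: [-0.5, 0.9, 0.1]
finger_gap: 0.0498
finger_force: 0.0
```

```bash
cat > b.py <<'E'
from h import *
B=np.array([465.3,56.5]);X=np.array([-.081,.9967]);Y=np.array([-.9967,-.081])
for n in("scene","side"):
    f,W=grab(n); cv2.imwrite(f"pics/{n}_last.png",f["image"])
    w=W*1000; xy=w[...,:2]-B; bx=xy@X; by=xy@Y
    m=(w[...,2]>44)&(w[...,2]<56)&(bx>-270)&(bx<30)&(by>-100)&(by<100)
    c,l,st,ce=cv2.connectedComponentsWithStats(m.astype(np.uint8))
    for i in range(1,c):
        if st[i,4]>60:
            p=np.stack([bx[l==i],by[l==i]],1).astype(np.float32); r=cv2.minAreaRect(p)
            print(n,st[i,4],np.round(r[0],1),np.round(r[1],1),round(r[2],1),"bx max/min",p[:,0].max(),p[:,0].min(), "z",np.median(w[...,2][l==i]))
print(arm.state()["position"],arm.state()["time_s"])
E
python3 b.py; cp pics/side_last.png pics/s2.png
```

```text
scene 1001 [-154.    -8.8] [108.5 152.7] 87.7 bx max/min -78.03312 -231.76982 z 52.70853924790642
side 844 [-155.9   -5.5] [105.  155.9] 88.2 bx max/min -77.785675 -234.74176 z 50.76483182093504
[ 0.48718213 -0.17557476  0.11131997] 4.0
```

View pics/s2.png

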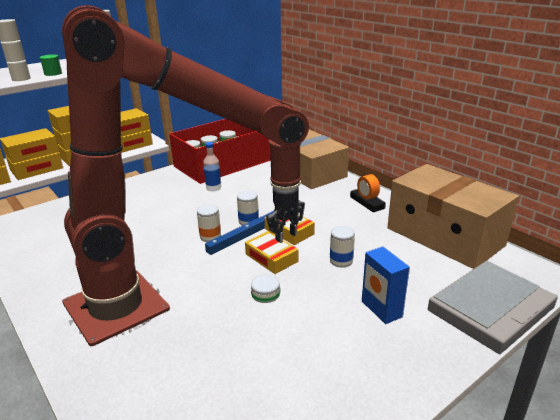

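The box lies flat with its label up at about (271,250) in the side view, and its far end is about 80 mm from the batten. I'll back off, lower the hand behind the foot end and push.

Emit:
{"method": "carry_out", "body": {
  "targets": [
    {"hand": 5, "slide": [-3, 0.4, 0], "roll": 0},
    {"hand": 5, "slide": [-6, 0.4, 0], "roll": 0},
    {"hand": 5, "slide": [-6, 0.4, 0], "roll": 0},
    {"hand": 5, "slide": [-6, 0.4, 3], "roll": 0},
    {"hand": 5, "slide": [-6, 0.4, 6], "roll": 0},
    {"hand": 5, "slide": [-6, 0.4, 9], "roll": 0},
    {"hand": 5, "slide": [-6, 0.4, 9], "roll": 0},
    {"hand": 5, "slide": [-5, 0.4, 9], "roll": 0},
    {"hand": 5, "slide": [-4, 0.4, 9], "roll": 0},
    {"hand": 5, "slide": [-3, 0.4, 9], "roll": 0},
    {"hand": 5, "slide": [-2, 0.4, 9], "roll": 0},
    {"hand": 5, "slide": [-2, 0.4, 9], "roll": 0}
  ]
}}

```text
time_s: 5.5
position: [0.4929, -0.1938, 0.0215]
tcp_rot: [-0.0, 0.678, 0.735, 0.0]
force: [0.0, -0.3, -0.2]
finger_gap: 0.0498
finger_force: 0.0
```

Emit:
{"method": "carry_out", "body": {
  "targets": [
    {"hand": 5, "slide": [0.7, 0, 0], "roll": 0},
    {"hand": 5, "slide": [1.4, 0, 0], "roll": 0},
    {"hand": 5, "slide": [2.1, 0, 0], "roll": 0},
    {"hand": 5, "slide": [2.8, 0, 0], "roll": 0},
    {"hand": 5, "slide": [3.5, 0, 0], "roll": 0},
    {"hand": 5, "slide": [4.2, 0, 0], "roll": 0},
    {"hand": 5, "slide": [4.9, 0, 0], "roll": 0},
    {"hand": 5, "slide": [5.6, 0, 0], "roll": 0},
    {"hand": 5, "slide": [5.6, 0, 0], "roll": 0}
  ]
}}

```text
time_s: 6.62
position: [0.4883, -0.1382, 0.0213]
tcp_rot: [-0.0, 0.678, 0.735, 0.0]
force: [-0.7, 0.2, 0.1]
finger_gap: 0.0498
finger_force: 0.0
```

```bash
python3 b.py; python3 -c "
from h import *
print(arm.state()['force'])"
```

```text
scene 1061 [-118.4   -6.3] [108.3 169.9] 88.9 bx max/min -33.446125 -203.58014 z 52.76614646930671
side 504 [-117.8   -2.8] [104.  175.5] 88.9 bx max/min -30.343443 -205.04115 z 51.0259386865028
side 70 [-183.5  -35.5] [38.  62.5] 30.5 bx max/min -154.8329 -207.27554 z 50.95041451572014
[ 0.48828074 -0.13882943  0.0213093 ] 6.725
[ 0.009141    0.44814629 -0.6255093 ]
```

Emit:
{"method": "carry_out", "body": {
  "targets": [
    {"hand": 5, "slide": [0.6, 0, 0], "roll": 0},
    {"hand": 5, "slide": [1.2, 0, 0], "roll": 0},
    {"hand": 5, "slide": [1.8, 0, 0], "roll": 0},
    {"hand": 5, "slide": [2.3, 0, 0], "roll": 0},
    {"hand": 5, "slide": [2.6, 0, 0], "roll": 0},
    {"hand": 5, "slide": [2.8, 0, 0], "roll": 0},
    {"hand": 5, "slide": [2.8, 0, 0], "roll": 0}
  ]
}}

```text
time_s: 7.6
position: [0.4861, -0.1109, 0.0213]
tcp_rot: [-0.0, 0.678, 0.735, 0.0]
force: [0.3, 0.1, 0.4]
finger_gap: 0.0503
finger_force: 0.2
```

Emit:
{"method": "carry_out", "body": {
  "targets": [
    {"hand": 5, "slide": [0.1, 0, 0], "roll": 0},
    {"hand": 5, "slide": [0.2, 0, 0], "roll": 0},
    {"hand": 5, "slide": [0.2, 0, 0], "roll": 0}
  ]
}}

```text
time_s: 7.98
position: [0.4859, -0.1093, 0.0213]
tcp_rot: [-0.0, 0.678, 0.735, -0.0]
force: [0.8, -2.6, -0.3]
finger_gap: 0.0501
finger_force: 1.0
```

Force is starting to rise, so I'll press a bit more in small steps.

Emit:
{"method": "carry_out", "body": {
  "targets": [
    {"hand": 5, "slide": [0.1, 0, 0], "roll": 0},
    {"hand": 5, "slide": [0.1, 0, 0], "roll": 0}
  ]
}}

```text
time_s: 8.22
position: [0.4858, -0.1082, 0.0213]
tcp_rot: [-0.0, 0.678, 0.735, 0.0]
force: [0.9, -1.4, 0.7]
finger_gap: 0.0501
finger_force: 1.0
```

Emit:
{"method": "carry_out", "body": {
  "targets": [
    {"hand": 5, "slide": [0.1, 0, 0], "roll": 0},
    {"hand": 5, "slide": [0.1, 0, 0], "roll": 0}
  ]
}}

```text
time_s: 8.48
position: [0.4857, -0.1071, 0.0213]
tcp_rot: [-0.0, 0.678, 0.735, 0.0]
force: [0.6, -2.7, 0.9]
finger_gap: 0.0504
finger_force: 0.9
```

```bash
python3 b.py
```

```text
scene 1095 [-89.7  -6.2] [174. 108.] 0.3 bx max/min -2.7345414 -176.61476 z 52.635841874533874
side 473 [-89.4  -0.4] [103.4 178.7] 85.6 bx max/min 0.11740942 -177.36453 z 50.956020781560376
side 67 [-142.8  -31.5] [44.1 57.4] 58.6 bx max/min -121.16457 -177.88113 z 50.377397015104286
[ 0.48569621 -0.10713907  0.02130149] 8.575
```

Emit:
{"method": "carry_out", "body": {
  "targets": [
    {"hand": 5, "slide": [0.1, 0, 0], "roll": 0},
    {"hand": 5, "slide": [0.2, 0, 0], "roll": 0}
  ]
}}

```text
time_s: 8.82
position: [0.4858, -0.1057, 0.0214]
tcp_rot: [0.0, 0.678, 0.735, -0.0]
force: [0.5, -6.4, -0.5]
finger_gap: 0.0504
finger_force: 3.4
```

Emit:
{"method": "carry_out", "body": {
  "targets": [
    {"hand": 5, "slide": [0.1, 0, 0], "roll": 0},
    {"hand": 5, "slide": [0.15, 0, 0], "roll": 0}
  ]
}}

```text
time_s: 9.07
position: [0.4859, -0.1057, 0.0216]
tcp_rot: [0.001, 0.679, 0.735, -0.0]
force: [0.8, -10.2, -0.1]
finger_gap: 0.0501
finger_force: 5.4
```

The tool has stopped moving while the force climbs to 10 N, so the box is against the batten. I'll press once more, hold, back away and rise.

Emit:
{"method": "carry_out", "body": {
  "targets": [
    {"hand": 5, "slide": [0.1, 0, 0], "roll": 0},
    {"hand": 5, "slide": [0.1, 0, 0], "roll": 0},
    {"hand": 5, "slide": [0.1, 0, 0], "roll": 0},
    {"hand": 5, "slide": [-0.5, 0, 0], "roll": 0},
    {"hand": 5, "slide": [-2.5, 0, 0], "roll": 0},
    {"hand": 5, "slide": [-6, 0, 0], "roll": 0},
    {"hand": 5, "slide": [-9, 0, 0], "roll": 0},
    {"hand": 5, "slide": [-9, 0, -4], "roll": 0},
    {"hand": 5, "slide": [-9, 0, -9], "roll": 0},
    {"hand": 5, "slide": [-9, 0, -14], "roll": 0},
    {"hand": 5, "slide": [-9, 0, -18], "roll": 0},
    {"hand": 5, "slide": [-9, 0, -18], "roll": 0}
  ]
}}

```text
time_s: 10.58
position: [0.4944, -0.1934, 0.2046]
tcp_rot: [0.002, 0.678, 0.735, 0.002]
force: [-0.6, 0.0, -0.9]
finger_gap: 0.0498
finger_force: 0.0
```

```bash
python3 b.py; python3 -c "
import cv2
a=cv2.imread('pics/scene_last.png')[130:290,150:390];b=cv2.imread('pics/side_last.png')[170:330,180:420]
cv2.imwrite('pics/end.png',cv2.resize(cv2.vconcat([a,b]),None,fx=1.8,fy=1.8,interpolation=2))"
```

```text
scene 1058 [-77.   -7.8] [112.  152.1] 89.0 bx max/min -0.9556727 -153.10939 z 52.67982963866413
side 803 [-77.3  -5.2] [160.8 108.9] 2.0 bx max/min 2.3461435 -158.61041 z 50.859108598065305
[ 0.49253409 -0.19288472  0.20092994] 10.675
```

View pics/end.png

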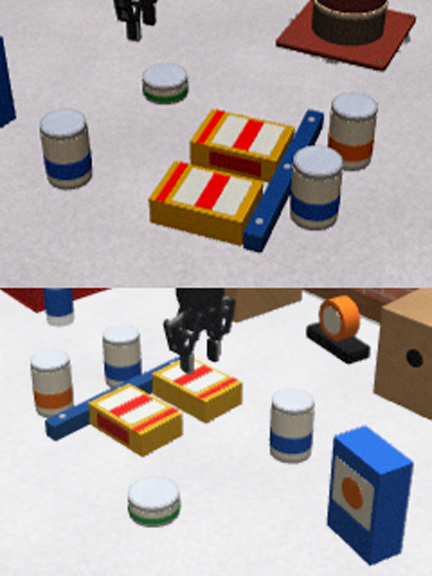

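The end picture shows the box lying label up against the batten beside the laid box, with the cans and tin standing where they were and the gripper clear above.

```bash
python3 -c "
from h import *
print(arm.finish_job())"
```

```text
the job is handed in; nothing more can be done
None
```

I handed the job in: the yellow box lies flat, label up, flush against the batten beside the laid box by the camera measurements, with the gripper clear; I haven't seen the judge's verdict.

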